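# Lid on the pill tin, then wedge up the caddy and hold it

### The arm

A 6-joint arm with a two-finger parallel gripper is mounted at the origin on the work surface. World frame = base frame: x ahead of the robot, y to its left, z up, the work surface at z = 0. Lengths are in m, angles in rad, forces in N, time in s.
With the tool pointing down it reaches from about 0.375 to 0.75 m from the base axis. Payload 9 kg.
Tool frame: the origin (TCP) lies at the very end of the fingers, on their centre line; the grasp point (between the pads) lies 19 mm behind it; z points along the fingers, y is the direction in which the jaws open and shut (so a half turn about z gives the same grasp; the last joint's range is limited). The gripper opens to 85 mm and grips with 20 to 120 N. Pads are 22 mm wide; open, the fingers measure 114 mm over their backs; the gripper's body (76 mm by 85 mm) begins 54 mm behind the grasp point. The pads swing forward as they close: fully open they stand 13 mm farther back than shut.
Start: joints at [-1.475, 0.104, 0.097, 1.564, 0, 1.353], TCP at [0.185, -0.571, 0.231] pointing down, gripper open.
Joint ranges: [-2.99, 2.99], [-0.84, 1.86], [-1.1, 1.16], [-1.84, 2.11], [-1.51, 1.56], [-3.14, 3.14]. Speed limits (rad/s): [2.22, 2.22, 2.57, 3.14, 3.14, 3.14].

### API

Orientations are given as a 3x3 rotation matrix whose columns are the frame's x, y, z axes.
In Python, from station import sensors, camera, calibration, job gives the robot as it stands.
- The arm moves only by the shell command python3 -m inch 'ROWS'. ROWS is JSON, a list of rows, each a list of 7 numbers: the shift along the tool's x, y, z in mm, then the turn, a rotation vector about the tool's x, y, z in rad, then the closure, from 0 (fully open) to 1 (shut). In form: [[x, y, z, wx, wy, wz, gripper], ...]. A call has 1 to 5 rows; each row is the pose to reach, as a shift and turn from the pose commanded when the call began, along the tool's axes at that moment; what a row does not reach only later rows make up. A row lasts 1/12 s, in which the tool goes at most 41.7 mm and 7.16 degrees, less where a joint would pass 70% of its speed; a pose out of reach is approached as far as the arm can. A call with a gripper value outside its range is refused whole. The fingers move at their own pace and stop on an object; the grip force is fixed at half the most. Time passes only in rows, so rows that repeat a pose let the fingers close. It gives the time, the measured TCP pose, the force and the opening at its end, in the units of the state.
- sensors.get_obs(): the state, without advancing time (a new reading comes with each control period).
- camera(name): name is "scene" or "top" or "wrist"; returns (picture, depth): 420x560x3 uint8, blue, green, red; 420x560 float32, m along the optical axis (not along the pixel's ray), 0 where there is no reading.
- calibration(name): a dict with "camera_matrix" (3x3 intrinsics, pixels), "rvec" (rotation vector, rad) and "tvec" (3), from world to camera coordinates, as OpenCV has them; the wrist camera has in their place "tool_from_camera" (4x4, takes a point from camera to tool coordinates, whose origin is the TCP and whose axes are the flange's). Camera axes: x right, y down, z forward; pixel columns grow to the right and rows downward; lengths in m; the calibration is good to about 2 mm. The wrist camera is an equidistant fisheye: a pixel r from the principal point sees the ray r / f radians off the axis. A picture is of the moment at which its call begins: read the wrist's pose just before it. calibration takes no time and is no camera call.
- job.close_job(): hands the job in, once; it reports no verdict.
The state is a dict: "time_s": time; "q": joint angles; "qd": joint speeds; "joint_efforts": joint torques, N m; "tcp_pos": TCP position; "orientation": TCP orientation; "force": force on the tool from outside, world axes, zero at the start; "ft_torque": the same for the moment, N m; "gripper_width": finger opening in m.
Only numpy, scipy, OpenCV 4.12 (cv2) and the standard library are available. Lean on these libraries where they do the work, as an engineer would, in place of code of your own. Each camera call takes 0.05 s, during which the arm holds its last target. There are 200 camera calls.

### The job

I want to wipe the damp sill under the pill caddy. First set the loose red lid on the open top tin of the stack standing in the caddy, so that it sits fully seated and level, and let go of it; then take the orange wedge and, keeping it flat on the sill, push it thin end first under the middle of the caddy's front edge until both front feet are just clear of the sill, by about half a centimetre, and finish while still holding the wedge there with the gripper. The caddy stays in its place with its back feet on the sill, the lid stays on, and the mug, the glass and the other things in the caddy must not be shoved or tipped.

Things in the scene. Friction and masses are not known exactly. Their poses are not given: they have to be found in the camera images.
- lid_knob (a point): Loose tin lid: a red disc 64 mm across and 3 mm thick, with a shallow aluminium plug 5 mm deep and 49.6 mm across under it (lead-in chamfer at its foot) and a black round knob 16 mm across and 24 mm tall on its middle. It lies knob up on the sill, on its plug. This point is the middle of the knob, 20 mm above the underside of the plug; 45 g. z axis points up along the knob.
- lid_seat (a point): Centre of the underside of the lid's red disc, where the disc rests on the tin's rim; 15 mm below the middle of the knob. z up.
- tin_rim (a point): Centre of the open mouth of the top tin, at rim height. The stack is three round blue-painted tins joined in one loose piece (110 g), 60 mm across and 54 mm tall, standing in the middle compartment of the caddy; the mouth is 55 mm across inside with a 2.5 mm wall, 15.6 mm deep. Its z axis points up.
- wedge_grip (a point): Orange loose wedge, 135 mm long, 36 mm wide, 91 g, flat on the sill. Its x axis points to the thin nose, z up. From the 3 mm thick nose the top rises steadily over 100 mm (22 mm rise) to 25 mm, and the last 35 mm are a level block 25 mm tall, with a yellow pad on top, to be gripped across its width. This point is the middle of that block, half-way up: 12.5 mm above the underside, 117 mm behind the nose.
- wedge_nose (a point): Middle of the wedge's thin front edge, at its underside. x axis points ahead out of the nose.
- caddy_front_mid (a point): Middle of the caddy's lower front edge, at the underside of its floor, 10 mm above the sill. x axis points from the front edge to the back of the caddy: push the wedge along it. z up. The space between the front feet is 210 mm wide. The edge meets the wedge's slope when the nose is 32 mm under it; each further 4.5 mm lifts it by 1 mm.
- front_foot_left (a point): Underside of the caddy's front left foot (grey, 20 mm square), 12 mm behind the front edge, 115 mm left of the middle; its height is 0 while it stands on the sill.
- front_foot_right (a point): Underside of the front right foot, 12 mm behind the front edge, 115 mm right of the middle; height 0 while it stands on the sill.
- back_feet_mid (a point): Point midway between the undersides of the two back feet; height 0 on the sill.
- caddy: White open caddy, 150 mm deep, 260 mm wide, 45 mm tall with its four 10 mm high feet; three compartments side by side; loose, 0.7 to 1.1 kg with contents. Origin under its centre at sill level, 75 mm behind the front edge; x axis from front to back. A fixed wooden bar, 20 mm tall, about 2 mm behind it keeps it from sliding back.
- tins: The tin stack; origin at the centre of its underside, 54 mm below the rim.
- lid: The lid; origin at the centre of the underside of its plug.
- wedge: The wedge; origin on its underside, 67.5 mm behind the nose, x to the nose.
- mug_center (a point): Blue ceramic mug, 80 mm across, 90 mm tall, with a handle, standing to one side of the caddy; half-way up. Leave alone.
- glass_center (a point): Green glass tumbler, 68 mm across, 100 mm tall, standing to the other side of the caddy; half-way up. Leave alone.
- bottle_a_center (a point): White pill bottle with push cap, 38 mm across, 68 mm tall, loose in the caddy's left compartment, in front; half-way up. Leave alone.
- bottle_b_center (a point): A second such bottle behind it in the left compartment; half-way up. Leave alone.
- splitter_center (a point): Steel pill splitter with hinged lid, 85 x 42 x 22 mm, loose in the right compartment of the caddy; its middle. Leave alone.
Not all that is in view belongs to the job. Of the things like the lid, leave any that is blue; of the rest the smaller one is meant.

How it is judged:
On the way, in this order (a step that is already met when the one before it is completed fails the run):
1. the lid sits seated and level on the top tin and has been let go, with the caddy still standing on its feet (distance between lid_seat and tin_rim below 0.005 m and angle between the z axis of lid_seat and the z axis of tin_rim, either way round below 0.06 rad and angle between lid_seat's own z axis and vertical below 0.3 rad and contact force between the fingers and lid below 0.1 N and height (world z) of each of front_foot_left, front_foot_right below 0.0015 m), for 0.2 s.
2. the held wedge carries the caddy's front, both front feet clear of the sill (height (world z) of front_foot_left between 0.002 and 0.01 m and height (world z) of front_foot_right between 0.002 and 0.01 m and contact force between wedge and caddy above 0.8 N and contact force between the fingers and wedge above 2 N and contact force between each of the arm, the fingers and caddy below 0.3 N and angle between wedge_grip's own z axis and vertical below 0.07 rad), for 0.3 s.
At the end, for the whole second after the job is handed in: Gripper holds the wedge (>2 N), flat on the sill; it carries the caddy's front (>0.8 N), both front feet 2 to 10 mm up, back feet down (<3 mm), robot off the caddy, caddy at rest; lid released, seated on the tin within 5 mm and 3.4 degrees; tins standing on the caddy's floor (all of step 2 and distance between lid_seat and tin_rim below 0.005 m and angle between the z axis of lid_seat and the z axis of tin_rim, either way round below 0.06 rad and angle between lid_seat's own z axis and vertical below 0.3 rad and height (world z) of back_feet_mid below 0.003 m and contact force between lid and the fingers below 0.1 N and linear speed of caddy below 0.01 m/s and height (world z) of wedge_nose below 0.004 m and height (world z) of wedge_grip below 0.0175 m and z of tin_rim in the frame of caddy_front_mid between 0.053 and 0.061 m); the arm keeps its last pose, push and grip.
It fails at once if a front foot of the caddy raised more than 18 mm (height (world z) of any of front_foot_left, front_foot_right above 0.018 m).
It fails at once if the caddy shoved more than 25 mm (distance of caddy from where it was at the start of the episode above 0.025 m).
It fails at once if the mug or the glass moved more than 15 mm (distance of any of mug_center, glass_center from where it was at the start of the episode above 0.015 m).
It fails at once if a bottle or the splitter shoved more than 30 mm or tipped (distance of any of bottle_a_center, bottle_b_center, splitter_center from where it was at the start of the episode above 0.03 m or angle between any of bottle_a_center, bottle_b_center, splitter_center's own z axis and vertical above 0.4 rad).
It also fails if it takes over 61 s, if anything falls off the work surface, if the arm or the gripper's body presses on something with over 40 N, if the wrist force passes 120 N, or if a joint passes its speed limit or range.

## Working session

There is one attempt and no reset: what is moved stays moved. The work goes in short steps, Python scripts to look and compute and a shell command to move; the robot and the scene stay as the last step left them, time stands still between calls to the robot, and variables do not carry over. Pictures are saved under pics/ and viewed, about 8 in all and at most 12, crops included, and the job is handed in when it is done.

```bash
mkdir -p pics; ls; cat > h.py <<'E'
import numpy as np, cv2
from station import sensors, camera, calibration, job
def snap(n,f):
    p,d=camera(n); cv2.imwrite(f'pics/{f}.png',p); np.save(f'pics/{f}.npy',d); return p,d
def world(n,u,v,d):
    c=calibration(n);K=np.array(c['camera_matrix']);R=cv2.Rodrigues(np.array(c['rvec'],float))[0];t=np.array(c['tvec'],float).ravel()
    p=np.linalg.inv(K)@np.array([u,v,1.])*d
    return R.T@(p-t)
def worldz(n,u,v,z):
    a=world(n,u,v,0.1);b=world(n,u,v,1.);s=(z-a[2])/(b[2]-a[2]);return a+s*(b-a)
E
python3 - <<'E'
from h import *
s=sensors.get_obs();print(s)
a,_=snap('top','top0');b,_=snap('scene','scene0')
print(calibration('top'),calibration('wrist'))
cv2.imwrite('pics/top0b.png',cv2.resize(a,(800,600),interpolation=cv2.INTER_CUBIC))
E
```

```text
pics
{'time_s': 0.0, 'q': array([-1.47467058e+00,  1.04675985e-01,  9.64330910e-02,  1.56390446e+00,
       -1.21560321e-05,  1.35309536e+00]), 'qd': array([-0.00073362,  0.00081626, -0.00149249, -0.00029874, -0.00264295,
        0.0016904 ]), 'joint_efforts': array([ 6.04572324e-04, -5.56928658e+01,  5.03651941e+01,  1.66570995e-02,
       -3.16332453e-04,  1.10037675e-05]), 'tcp_pos': array([ 0.18519114, -0.57033912,  0.23051607]), 'orientation': array([[ 9.51159245e-01,  3.08700616e-01, -1.41768884e-04],
       [ 3.08700522e-01, -9.51158337e-01,  1.34362738e-03],
       [ 2.79933942e-04, -1.32176773e-03, -9.99999087e-01]]), 'force': array([-0.239405  , -0.27989641, -0.28645943]), 'ft_torque': array([-0.05021547,  0.03261841,  0.02187835]), 'gripper_width': 0.08562712933410678}
{'camera_matrix': array([[505.02740335,   0.        , 276.28958283],
       [  0.        , 505.02740335, 216.72021756],
       [  0.        ,   0.        ,   1.        ]]), 'rvec': array([ 2.1454799 , -2.19672465,  0.14846041]), 'tvec': array([0.01055955, 0.55028355, 1.1732105 ])} {'camera_matrix': array([[325.1922621 ,   0.        , 277.23666131],
       [  0.        , 325.1922621 , 206.09457399],
       [  0.        ,   0.        ,   1.        ]]), 'tool_from_camera': array([[ 4.69363803e-04, -9.49167158e-01, -3.14772117e-01,
         8.10756845e-02],
       [ 9.99999885e-01,  4.75913748e-04,  5.60470532e-05,
         1.13015250e-03],
       [ 9.66063556e-05, -3.14772107e-01,  9.49167273e-01,
        -1.42611742e-01],
       [ 0.00000000e+00,  0.00000000e+00,  0.00000000e+00,
         1.00000000e+00]])}
```

View pics/top0b.png

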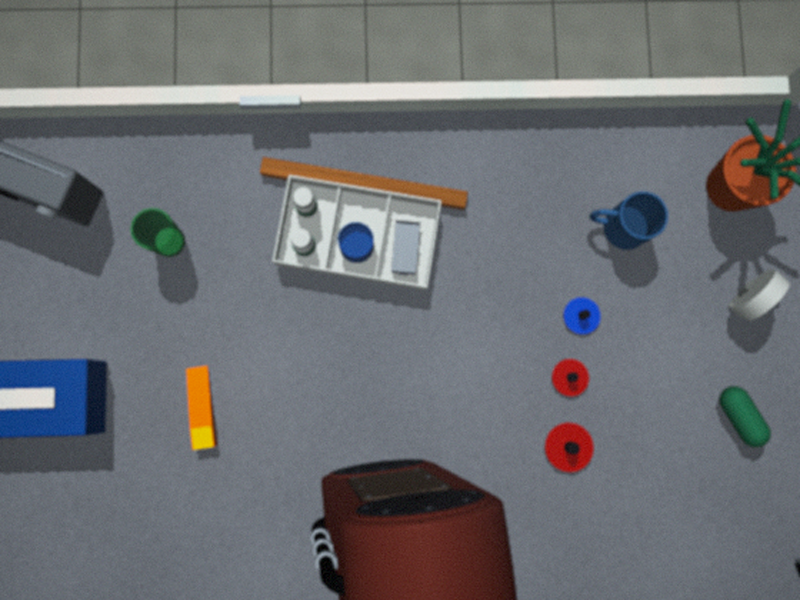

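View pics/scene0.png

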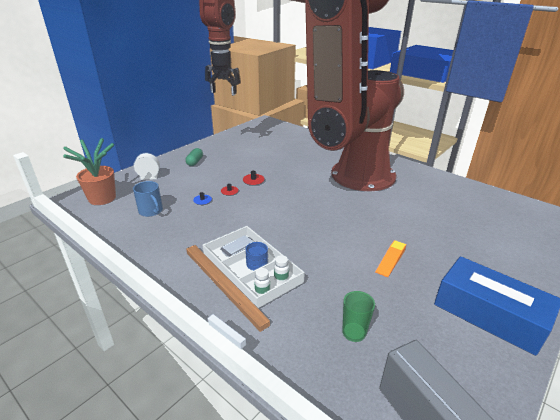

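Pictures viewed: 2. In the top view (800x600) there are three lid-like things: blue at (582,316), red at (570,378) and a larger red at (569,447). The middle one fits, since it is red and the smaller of the two. The wedge is at (200,408) with its nose up, and the caddy is at (357,232).

```bash
python3 - <<'E'
from h import *
a=cv2.imread('pics/top0.png');d=np.load('pics/top0.npy')
cv2.imwrite('pics/crop.png',np.vstack([cv2.resize(a[110:215,180:320],(560,420),interpolation=cv2.INTER_CUBIC)[:, :],np.hstack([cv2.resize(a[245:325,115:171],(168,160)) ,cv2.resize(a[205:335,375:440],(392,160))])]))
k=1/1.4286
hsv=cv2.cvtColor(a,cv2.COLOR_BGR2HSV)
def blobs(lo,hi,nm,z):
    m=cv2.inRange(hsv,lo,hi);n,l,s,c=cv2.connectedComponentsWithStats(m)
    for i in range(1,n):
        if s[i,4]>80: 
            md=np.median(d[l==i]); print(nm,c[i].round(1),s[i],'z',world('top',*c[i],md).round(4),'fix',worldz('top',*c[i],z).round(4))
            if nm=='orange':
                r=cv2.minAreaRect(np.argwhere(l==i)[:,::-1].astype(np.float32));print([worldz('top',*p,.015).round(4) for p in cv2.boxPoints(r)])
blobs((0,180,80),(4,255,255),'red',.008);blobs((10,150,100),(19,255,255),'orange',.012);blobs((21,150,100),(35,255,255),'yellow',.025);blobs((108,180,50),(125,255,255),'blue',.06)
for n,u,v in [('FL',273,263),('FR',428,289),('BL',288,176),('BR',441,200)]: print(n,worldz('top',u*k,v*k,.045).round(4))
E
```

```text
red [398.5 264. ] [387 252  25  25 356] z [ 0.4313 -0.2957  0.0079] fix [ 0.4313 -0.2957  0.008 ]
red [397.8 312.7] [382 297  33  33 697] z [ 0.3156 -0.2872  0.0103] fix [ 0.3155 -0.2878  0.008 ]
orange [253.6 126.2] [ 183  111  143   34 1173] z [0.777  0.0477 0.0198] fix [0.7794 0.0478 0.012 ]
[array([0.7945, 0.2231, 0.015 ]), array([0.8221, 0.2185, 0.015 ]), array([ 0.7552, -0.132 ,  0.015 ]), array([ 0.7278, -0.1265,  0.015 ])]
orange [139.4 278.7] [130 256  21  57 694] z [0.4116 0.3258 0.0145] fix [0.4116 0.3264 0.012 ]
[array([0.4633, 0.3516, 0.015 ]), array([0.466, 0.312, 0.015]), array([0.3333, 0.2993, 0.015 ]), array([0.3308, 0.3384, 0.015 ])]
yellow [141.1 306.1] [134 298  16  17 217] z [0.3479 0.3189 0.025 ] fix [0.3479 0.3189 0.025 ]
blue [249.3 170.5] [238 159  22  22 306] z [0.6598 0.0593 0.0511] fix [0.6579 0.059  0.06  ]
blue [406.8 220.8] [395 209  25  25 457] z [ 0.5361 -0.3216  0.008 ] fix [ 0.5307 -0.3069  0.06  ]
blue [ 33.9 277.9] [   0  252   63   54 2278] z [0.4191 0.5422 0.0848] fix [0.4192 0.5534 0.06  ]
FL [0.6312 0.1979 0.045 ]
FR [ 0.582  -0.0582  0.045 ]
BL [0.7793 0.1719 0.045 ]
BR [ 0.7329 -0.0847  0.045 ]
```

View pics/crop.png

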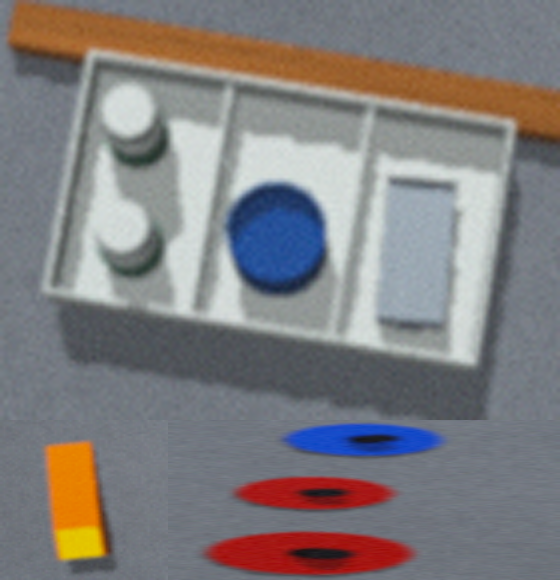

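Picture 3 confirms the pick: the middle disc is red and about 64 mm across (25 px), while the front red one is about 76 mm. The wedge measures 133x39 mm and the caddy 261x150 mm, both consistent with the sizes given. Next I go above the lid.

```bash
cat >> h.py <<'E'
def go(x,y,z,yawy):
    s=sensors.get_obs();R=s['orientation'];c,n=np.cos(np.radians(yawy)),np.sin(np.radians(yawy))
    T=np.array([[-n,c,0],[c,n,0],[0,0,-1.]]).T
    T=np.column_stack([np.cross([c,n,0],[0,0,-1]),[c,n,0],[0,0,-1]])
    rv=cv2.Rodrigues(R.T@T)[0].ravel()
    print('row',(R.T@(np.array([x,y,z])-s['tcp_pos'])*1000).round(1),rv.round(3),'| tcp',s['tcp_pos'].round(4),'q',s['q'].round(2),'w',round(s['gripper_width'],4),'F',np.round(s['force'],1),'t',s['time_s'])
def wpix(u,v,z):
    s=sensors.get_obs();c=calibration('wrist');K=c['camera_matrix'];M=np.array(c['tool_from_camera'])
    a=np.array([(u-K[0,2])/K[0,0],(v-K[1,2])/K[1,1]]);r=np.linalg.norm(a)
    ray=np.array([*(a/r*np.sin(r)),np.cos(r)]) if r>1e-9 else np.array([0,0,1.])
    R=s['orientation'];o=s['tcp_pos']+R@M[:3,3];w=R@M[:3,:3]@ray
    return o+w*(z-o[2])/w[2]
E
python3 -c "
from h import *
go(.431,-.296,.13,-34)"
python3 -m inch '[[318,-185,100,0,0,-0.66,0],[318,-185,100,0,0,-0.66,0],[318,-185,100,0,0,-0.66,0],[318,-185,100,0,0,-0.66,0],[318,-185,100,0,0,-0.66,0]]'
python3 -c "
from h import *
go(.431,-.296,.13,-34)"
```

```text
row [ 318.5 -185.   100.9] [-0.001 -0.001 -0.664] | tcp [ 0.1852 -0.5704  0.2306] q [-1.47  0.1   0.1   1.56 -0.    1.35] w 0.0853 F [-0.3 -0.5 -0.7] t 0.1
time_s: 0.52
tcp_pos: [0.32, -0.4192, 0.1758]
orientation: [[0.586, 0.81, -0.0], [0.81, -0.586, 0.0], [0.0, -0.0, -1.0]]
force: [1.0, -0.2, 1.1]
gripper_width: 0.0853
row [164.9  17.7  45.8] [-0.    -0.    -0.033] | tcp [ 0.32   -0.4192  0.1758] q [-1.17 -0.12 -0.23  1.46  0.    1.03] w 0.0853 F [ 1.  -0.2  1.1] t 0.5167
```

```bash
python3 -m inch '[[165,18,46,0,0,-0.033,0],[165,18,46,0,0,-0.033,0],[165,18,46,0,0,-0.033,0],[165,18,46,0,0,-0.033,0],[165,18,46,0,0,-0.033,0]]'
python3 - <<'E'
from h import *
go(.431,-.296,.13,-34)
a,d=snap('wrist','w1')
hsv=cv2.cvtColor(a,cv2.COLOR_BGR2HSV);m=cv2.inRange(hsv,(0,150,60),(5,255,255))
n,l,s,c=cv2.connectedComponentsWithStats(m)
for i in range(1,n):
    if s[i,4]>200:
        p,r,_=cv2.fitEllipse(cv2.convexHull(np.argwhere(l==i)[:,::-1].astype(np.float32)));print(s[i],c[i],p,r,wpix(*p,.008))
E
```

```text
time_s: 0.93
tcp_pos: [0.4335, -0.293, 0.1283]
orientation: [[0.56, 0.828, -0.001], [0.828, -0.56, 0.004], [0.002, -0.003, -1.0]]
force: [-0.2, 0.0, -0.5]
gripper_width: 0.0856
row [-3.8 -0.4 -1.7] [-0.003 -0.002 -0.001] | tcp [ 0.4335 -0.293   0.1283] q [-0.85 -0.12 -0.31  1.38  0.    1.32] w 0.0856 F [-0.2  0.  -0.5] t 0.9333
[ 242  166   74   71 3277] [279.07628929 200.18431492] (278.65313720703125, 201.0934600830078) (70.22238159179688, 73.74663543701172) [ 0.43298284 -0.29749774  0.008     ]
[ 133  221   81   75 3194] [173.08515967 251.41609267] (172.86508178710938, 258.80291748046875) (71.3799819946289, 85.16677856445312) [ 0.31821842 -0.28888136  0.008     ]
```

View pics/w1.png

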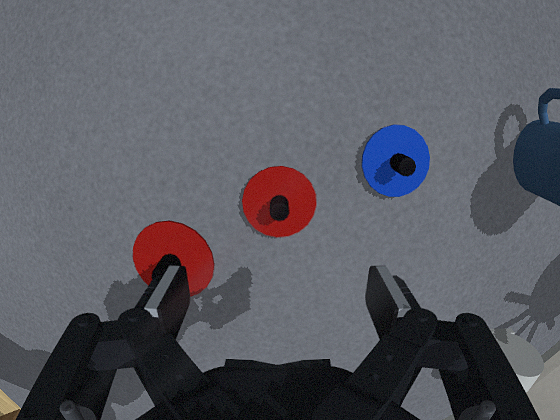

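Picture 4 shows the small red lid at (279,201), between the fingers; its position agrees with the top view to 2 mm. I descend and grip the knob.

```bash
python3 -c "
from h import *
go(.432,-.2969,.011,-34)"
```

```text
row [ -2.6   1.1 117.8] [-0.003 -0.001 -0.001] | tcp [ 0.4327 -0.2945  0.1288] q [-0.85 -0.12 -0.31  1.38  0.    1.32] w 0.0855 F [ 0.9  0.2 -0.4] t 0.9833
```

```bash
python3 -m inch '[[-2.5,1,40,0,0,0,0],[-2.5,1,80,0,0,0,0],[-2.5,1,105,0,0,0,0],[-2.5,1,117.5,0,0,0,0],[-2.5,1,117.5,0,0,0,0.3]]'; python3 -c "
from h import *
go(.432,-.2969,.011,-34)"
```

```text
time_s: 1.4
tcp_pos: [0.4287, -0.3001, 0.0104]
orientation: [[0.565, 0.825, -0.003], [0.825, -0.565, 0.003], [0.001, -0.005, -1.0]]
force: [0.4, -0.1, -0.1]
gripper_width: 0.0758
row [ 4.5  0.9 -0.6] [-0.005 -0.001 -0.007] | tcp [ 0.4287 -0.3001  0.0104] q [-0.86 -0.04 -0.45  1.16 -0.    1.31] w 0.0758 F [ 0.4 -0.1 -0.1] t 1.4
```

```bash
python3 -m inch '[[3,0.5,0,0,0,0,0.3],[3,0.5,0,0,0,0,0.3],[3,0.5,0,0,0,0,0.6],[3,0.5,0,0,0,0,0.8],[3,0.5,0,0,0,0,1]]'; python3 -c "
from h import *
go(.432,-.2969,.011,-34)"; python3 -m inch '[[0,0,0,0,0,0,1],[0,0,0,0,0,0,1],[0,0,0,0,0,0,1],[0,0,0,0,0,0,1],[0,0,0,0,0,0,1]]'
```

```text
time_s: 1.82
tcp_pos: [0.4334, -0.2996, 0.0144]
orientation: [[0.564, 0.826, 0.001], [0.826, -0.564, -0.002], [-0.001, 0.002, -1.0]]
force: [0.8, 0.5, 0.2]
gripper_width: 0.024
row [ 1.4 -2.7  3.4] [ 0.002  0.001 -0.006] | tcp [ 0.4334 -0.2996  0.0144] q [-0.85 -0.04 -0.45  1.16 -0.    1.32] w 0.024 F [0.8 0.5 0.2] t 1.8167
time_s: 2.23
tcp_pos: [0.4333, -0.2995, 0.0142]
orientation: [[0.564, 0.826, 0.001], [0.826, -0.564, -0.001], [-0.001, 0.002, -1.0]]
force: [-0.9, 1.0, 5.9]
gripper_width: 0.0137
```

```bash
python3 -m inch '[[0,0,-10,0,0,0,1],[0,0,-20,0,0,0,1],[0,0,-40,0,0,0,1],[0,0,-60,0,0,0,1],[0,0,-60,0,0,0,1]]'
python3 - <<'E'
from h import *
go(.432,-.2969,.011,-34)
a,d=snap('wrist','w2');cv2.imwrite('pics/w2c.png',cv2.resize(a[130:380,130:430],(720,600),interpolation=cv2.INTER_CUBIC))
E
```

```text
time_s: 2.65
tcp_pos: [0.4345, -0.3008, 0.0783]
orientation: [[0.564, 0.826, 0.004], [0.826, -0.564, -0.005], [-0.002, 0.006, -1.0]]
force: [0.1, 0.1, 1.1]
gripper_width: 0.0132
row [ 1.9 -4.7 67.3] [ 0.006  0.002 -0.005] | tcp [ 0.4345 -0.3008  0.0783] q [-0.85 -0.09 -0.38  1.28 -0.    1.32] w 0.0132 F [0.1 0.1 1.1] t 2.65
```

View pics/w2c.png

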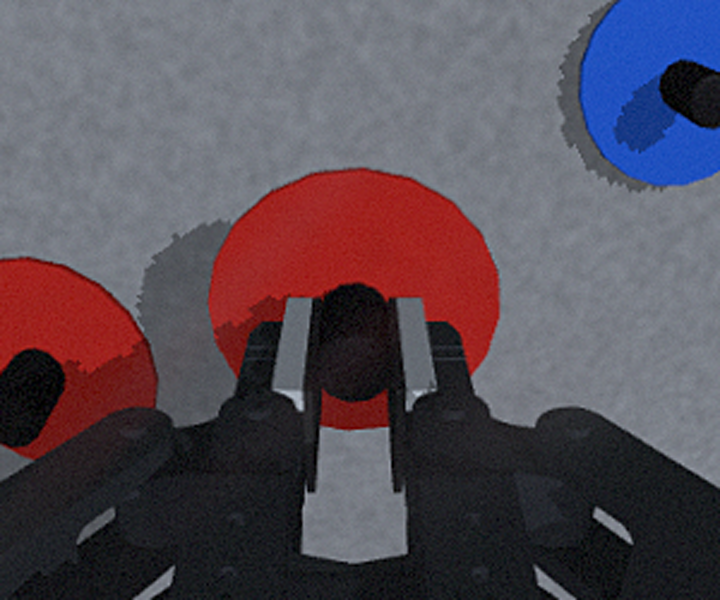

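Picture 5: the lid is held by the knob, level, with its disc centre near crop (354,298). Next I stop beside the tin so that the wrist camera is above it.

```bash
python3 -c "
from h import *
go(.642,-.02,.14,-10.5)"
```

```text
row [348.7  13.9 -64. ] [ 0.004  0.002 -0.416] | tcp [ 0.4341 -0.3003  0.0764] q [-0.85 -0.09 -0.38  1.28 -0.    1.32] w 0.0138 F [ 0.8 -0.6 -0.1] t 2.7
```

```bash
python3 -m inch '[[30,0,-64,0,0,-0.08,1],[60,0,-64,0,0,-0.16,1],[95,2,-64,0,0,-0.24,1],[130,4,-64,0,0,-0.32,1],[165,6,-64,0,0,-0.4,1]]'
python3 -m inch '[[30,0,0,0,0,0,1],[60,0,0,0,0,0,1],[60,0,0,0,0,0,1],[60,0,0,0,0,0,1],[60,0,0,0,0,0,1]]'
python3 -c "
from h import *
go(.642,-.02,.14,-10.5)"
```

```text
time_s: 3.12
tcp_pos: [0.5319, -0.1645, 0.1378]
orientation: [[0.194, 0.981, 0.001], [0.981, -0.194, -0.001], [-0.0, 0.001, -1.0]]
force: [0.2, -0.5, -1.4]
gripper_width: 0.0134
time_s: 3.53
tcp_pos: [0.5425, -0.1072, 0.1369]
orientation: [[0.197, 0.98, -0.0], [0.98, -0.197, -0.0], [-0.0, -0.0, -1.0]]
force: [-0.1, -0.6, -0.4]
gripper_width: 0.0138
row [105.2  80.4  -3.2] [-0.     0.    -0.015] | tcp [ 0.5425 -0.1072  0.1369] q [-0.43 -0.04 -0.22  1.39 -0.    1.34] w 0.0138 F [-0.1 -0.6 -0.4] t 3.5333
```

```bash
python3 -m inch '[[32,24,-1,0,0,-0.004,1],[64,48,-2,0,0,-0.01,1],[95,72,-3,0,0,-0.015,1],[105,80,-3,0,0,-0.015,1],[105,80,-3,0,0,-0.015,1]]'
python3 -m inch '[[0,0,0,0,0,0,1],[0,0,0,0,0,0,1],[0,0,0,0,0,0,1]]'
python3 - <<'E'
from h import *
go(.656,.059,.14,-10.5)
z=sensors.get_obs()['tcp_pos'][2]
a,d=snap('wrist','w3')
hsv=cv2.cvtColor(a,cv2.COLOR_BGR2HSV)
for nm,lo,hi,zz in [('red',(0,150,50),(5,255,255),z-.0062),('blue',(108,150,30),(125,255,255),.067)]:
  n,l,s,c=cv2.connectedComponentsWithStats(cv2.inRange(hsv,lo,hi))
  for i in range(1,n):
    if s[i,4]>300:
        p,r,_=cv2.fitEllipse(cv2.convexHull(np.argwhere(l==i)[:,::-1].astype(np.float32)));print(nm,s[i],p,r,wpix(*p,zz))
E
```

```text
time_s: 3.95
tcp_pos: [0.6433, -0.0192, 0.1394]
orientation: [[0.182, 0.983, -0.0], [0.983, -0.182, 0.0], [0.0, -0.0, -1.0]]
force: [-0.7, -0.7, -0.4]
gripper_width: 0.0135
time_s: 4.2
tcp_pos: [0.6412, -0.0215, 0.1402]
orientation: [[0.185, 0.983, -0.0], [0.983, -0.185, -0.0], [-0.0, -0.0, -1.0]]
force: [-0.5, -0.2, -1.3]
gripper_width: 0.0135
row [81.8 -0.4  0.2] [-0.     0.    -0.003] | tcp [ 0.6412 -0.0215  0.1402] q [-0.24  0.23  0.07  1.41 -0.    1.52] w 0.0135 F [-0.5 -0.2 -1.3] t 4.2
red [ 217  200  121   87 5483] (277.1640625, 254.05406188964844) (107.74681854248047, 120.79054260253906) [ 0.64282525 -0.01673073  0.13398824]
red [264 292  28  17 320] (277.9585266113281, 299.3272705078125) (18.005096435546875, 46.48713302612305) [ 0.63805969 -0.0445146   0.13398824]
blue [ 245   52   90   88 4570] (289.961181640625, 95.22810363769531) (87.62000274658203, 89.49666595458984) [0.66569969 0.0600555  0.067     ]
```

View pics/w3.png

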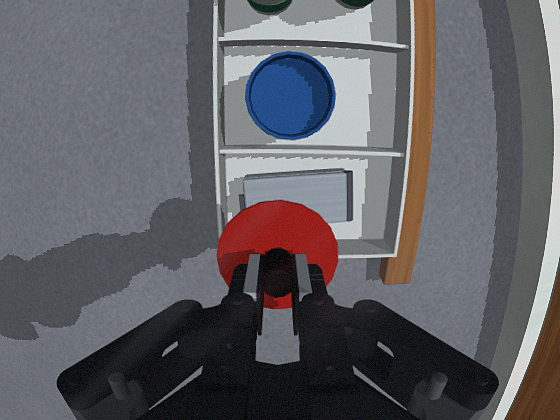

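Picture 6: the tin mouth is at (290,95) and the held lid at (277,254). The two tin estimates differ by about 9 mm in x, so I check them against each other before placing.

```bash
python3 - <<'E'
from h import *
print('topcam far rim',worldz('top',249.2,155.8,.067),'L',worldz('top',237,168,.067),'R',worldz('top',261.5,168,.067))
d=np.load('pics/w3.npy');a=cv2.imread('pics/w3.png')
c=calibration('wrist');K=c['camera_matrix'];M=np.array(c['tool_from_camera']);s=sensors.get_obs();R=s['orientation']
def p3(u,v):
    D=np.median(d[v-1:v+2,u-1:u+2]);q=np.array([(u-K[0,2])/K[0,0],(v-K[1,2])/K[1,1]]);r=np.hypot(*q)
    x=np.array([*(q/r*np.tan(r)),1])*D
    return (s['tcp_pos']+R@(M[:3,:3]@x+M[:3,3])).round(4)
for n,u,v in [('disc',277,215),('disc',240,240),('disc',316,240),('rimL',247,95),('rimR',333,95),('rimT',290,53),('rimB',290,137),('tinfloor',290,95),('caddyfloor',370,90),('sill',100,100)]: print(n,p3(u,v))
# caddy front top edge from wrist
for u,v in [(217,60),(216,150),(218,245)]: print('front edge',wpix(u,v,.045).round(4))
E
```

```text
topcam far rim [0.69162872 0.05835949 0.067     ] L [0.66306577 0.08740546 0.067     ] R [0.66188708 0.03013155 0.067     ]
disc [0.6467 0.0042 0.1342]
disc [ 0.6259 -0.0056  0.1341]
disc [ 0.6635 -0.0127  0.1339]
rimL [0.6382 0.0655 0.067 ]
rimR [0.6938 0.0556 0.0666]
rimT [0.6709 0.0879 0.067 ]
rimB [0.6607 0.0327 0.0668]
tinfloor [0.6664 0.0604 0.0516]
caddyfloor [0.7351 0.0552 0.0131]
sill [0.4944 0.0996 0.    ]
front edge [0.62   0.0967 0.045 ]
front edge [0.6055 0.0312 0.045 ]
front edge [ 0.5885 -0.0444  0.045 ]
```

Depth readings agree: rim at 0.067 and lid disc top at TCP − 6 mm. I use the relative wrist measurement, shifting 80 mm along tool x and 8 mm along tool y, and then lower.

```bash
python3 -m inch '[[25,2,0,0,0,0,1],[50,5,0,0,0,0,1],[72,7,10,0,0,0,1],[80,8,25,0,0,0,1],[80,8,40,0,0,0,1]]'
python3 -m inch '[[0,0,0,0,0,0,1],[0,0,0,0,0,0,1],[0,0,0,0,0,0,1],[0,0,0,0,0,0,1]]'
python3 - <<'E'
from h import *
go(.6657,.0602,.0762,-10.5)
z=sensors.get_obs()['tcp_pos'][2]
a,d=snap('wrist','w4')
hsv=cv2.cvtColor(a,cv2.COLOR_BGR2HSV)
m=cv2.inRange(hsv,(0,150,50),(5,255,255));pts=np.argwhere(m)[:,::-1].astype(np.float32)
p,r,_=cv2.fitEllipse(cv2.convexHull(pts));print(p,r,wpix(*p,z-.0062))
b,_=snap('scene','s4');c,_=snap('top','t4')
cv2.imwrite('pics/c4.png',np.hstack([cv2.resize(b[200:300,190:310],(480,400),interpolation=cv2.INTER_CUBIC),cv2.resize(a[100:330,200:350],(261,400))]))
E
```

```text
time_s: 4.67
tcp_pos: [0.6647, 0.0582, 0.0998]
orientation: [[0.182, 0.983, 0.001], [0.983, -0.182, 0.0], [0.0, 0.001, -1.0]]
force: [0.8, -0.1, -0.3]
gripper_width: 0.0135
time_s: 5.0
tcp_pos: [0.6648, 0.0563, 0.1014]
orientation: [[0.184, 0.983, 0.002], [0.983, -0.184, -0.0], [-0.0, 0.002, -1.0]]
force: [-0.8, -0.2, -0.2]
gripper_width: 0.0133
row [ 4.   0.1 25.2] [ 0.002  0.    -0.002] | tcp [0.6648 0.0563 0.1014] q [-0.11  0.32  0.11  1.35 -0.    1.64] w 0.0133 F [-0.8 -0.2 -0.2] t 5.0
(277.1492614746094, 254.11598205566406) (107.8386459350586, 120.68736267089844) [0.66645791 0.06103061 0.09519269]
```

View pics/c4.png

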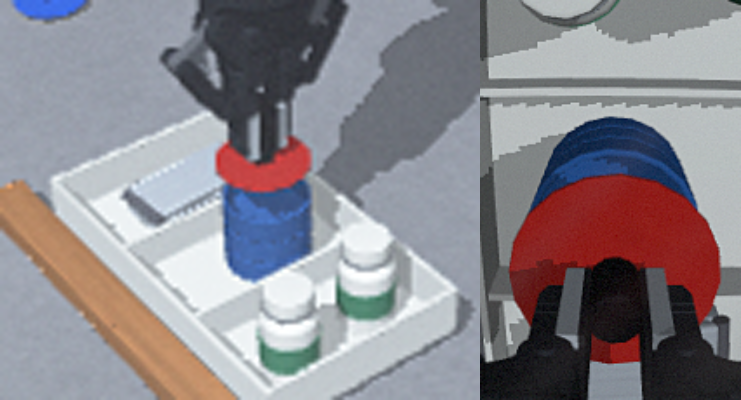

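Picture 7: the lid hovers directly over the tin; in the wrist view both are centred laterally near crop u≈616. I lower it.

```bash
python3 -m inch '[[-0.8,-0.8,6,0,0,0,1],[-0.8,-0.8,12,0,0,0,1],[-0.8,-0.8,17,0,0,0,1],[-0.8,-0.8,21,0,0,0,1],[-0.8,-0.8,24,0,0,0,1]]'
python3 -m inch '[[0,0,1,0,0,0,1],[0,0,1.5,0,0,0,1],[0,0,1.5,0,0,0,1],[0,0,1.5,0,0,0,1]]'
```

```text
time_s: 5.57
tcp_pos: [0.6632, 0.0567, 0.0761]
orientation: [[0.183, 0.983, -0.0], [0.983, -0.183, 0.0], [0.0, -0.0, -1.0]]
force: [-10.2, 0.5, 25.4]
gripper_width: 0.0136
time_s: 5.9
tcp_pos: [0.6634, 0.0567, 0.0763]
orientation: [[0.183, 0.983, 0.0], [0.983, -0.183, -0.0], [-0.0, 0.0, -1.0]]
force: [-6.6, 1.0, 13.5]
gripper_width: 0.0135
```

Contact came exactly at the seated height. I ease off, release and retreat.

```bash
python3 -m inch '[[0,0,-0.5,0,0,0,1],[0,0,-0.5,0,0,0,0.9],[0,0,-0.5,0,0,0,0.7],[0,0,-0.5,0,0,0,0.6],[0,0,-0.5,0,0,0,0.6]]'
python3 -m inch '[[0,0,0,0,0,0,0.5],[0,0,0,0,0,0,0.5],[0,0,-10,0,0,0,0.5],[0,0,-25,0,0,0,0.5],[0,0,-45,0,0,0,0.5]]'
python3 -m inch '[[-20,0,-10,0,0,0,0.5],[-40,0,-20,0,0,0,0.4],[-60,0,-20,0,0,0,0.2],[-60,0,-20,0,0,0,0],[-60,0,-20,0,0,0,0]]'
python3 - <<'E'
from h import *
go(.6657,.0602,.14,-10.5)
a,d=snap('wrist','w5');b,_=snap('scene','s5')
c=calibration('wrist');K=c['camera_matrix'];M=np.array(c['tool_from_camera']);s=sensors.get_obs();R=s['orientation']
m=cv2.inRange(cv2.cvtColor(a,cv2.COLOR_BGR2HSV),(0,150,50),(5,255,255));v,u=np.nonzero(cv2.erode(m,np.ones((5,5))))
q=np.c_[(u-K[0,2])/K[0,0],(v-K[1,2])/K[1,1]];r=np.hypot(*q.T)
X=np.c_[q*(np.tan(r)/r)[:,None],np.ones(len(u))]*d[v,u][:,None];W=s['tcp_pos']+(X@M[:3,:3].T+M[:3,3])@R.T
W=W[np.abs(W[:,2]-.07)<.012]
co=np.linalg.lstsq(np.c_[W[:,:2]-W[:,:2].mean(0),np.ones(len(W))],W[:,2],rcond=None)[0];print('plane',co,len(W))
p,r,_=cv2.fitEllipse(cv2.convexHull(np.argwhere(m)[:,::-1].astype(np.float32)));print(p,r,wpix(*p,.07))
cv2.imwrite('pics/c5.png',np.hstack([cv2.resize(b[200:300,190:310],(480,400),interpolation=cv2.INTER_CUBIC),cv2.resize(a[0:200,200:350],(300,400))]))
E
```

```text
time_s: 6.32
tcp_pos: [0.6633, 0.0565, 0.0747]
orientation: [[0.183, 0.983, -0.0], [0.983, -0.183, -0.0], [-0.0, -0.0, -1.0]]
force: [0.2, -0.6, 0.1]
gripper_width: 0.0341
time_s: 6.73
tcp_pos: [0.6625, 0.0565, 0.1198]
orientation: [[0.183, 0.983, -0.002], [0.983, -0.183, 0.0], [-0.0, -0.002, -1.0]]
force: [0.1, -1.2, 0.8]
gripper_width: 0.0425
time_s: 7.15
tcp_pos: [0.6526, -0.0033, 0.141]
orientation: [[0.185, 0.983, 0.001], [0.983, -0.185, -0.0], [-0.0, 0.001, -1.0]]
force: [-0.2, -0.7, -0.3]
gripper_width: 0.0843
row [64.9  1.2  1. ] [ 0.001  0.    -0.002] | tcp [ 0.6526 -0.0033  0.141 ] q [-0.21  0.26  0.11  1.42 -0.    1.55] w 0.0843 F [-0.2 -0.7 -0.3] t 7.15
plane [-0.00018216  0.00280168  0.06935915] 239
(207.77960205078125, 250.10269165039062) (145.7502899169922, 382.50408935546875) [ 0.59815688 -0.01723046  0.07      ]
```

View pics/c5.png

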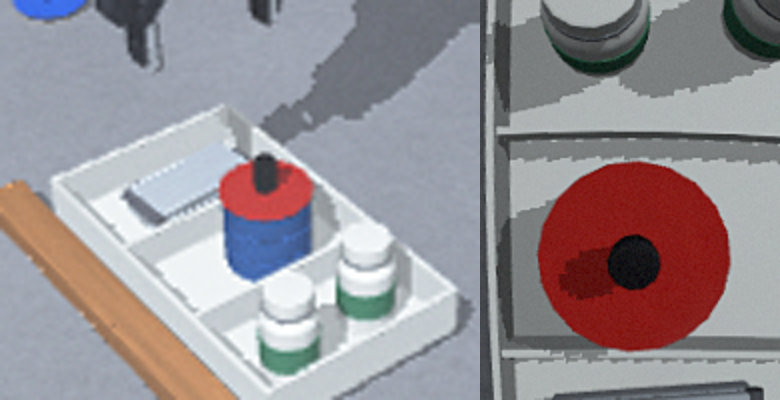

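Picture 8: the lid sits seated and level on the tin; its plane fit gives a disc top of 0.069 m and a tilt below 0.003. Now the wedge: I turn and travel over to it.

```bash
python3 -m inch '[[17,-24,-2,0,0,-0.12,0],[34,-48,-4,0,0,-0.24,0],[51,-72,-4,0,0,-0.36,0],[68,-95,-4,0,0,-0.48,0],[87,-118,-4,0,0,-0.6,0]]'
python3 -c "
from h import *
go(.352,.319,.14,95.7)"
```

```text
time_s: 7.67
tcp_pos: [0.5511, 0.1062, 0.144]
orientation: [[-0.41, 0.912, -0.0], [0.912, 0.41, 0.0], [0.0, -0.0, -1.0]]
force: [0.3, -0.2, 0.8]
gripper_width: 0.085
row [275.7 -94.3   4.1] [-0.    -0.    -1.248] | tcp [0.5511 0.1062 0.144 ] q [-0.04 -0.01 -0.18  1.4   0.    1.11] w 0.085 F [ 0.3 -0.2  0.8] t 7.6667
```

```bash
python3 -m inch '[[28,-10,0,0,0,-0.12,0],[56,-19,0,0,0,-0.24,0],[84,-28,0,0,0,-0.36,0],[112,-38,0,0,0,-0.48,0],[140,-48,0,0,0,-0.6,0]]'
python3 -c "
from h import *
go(.352,.319,.14,95.7)"
```

```text
time_s: 8.08
tcp_pos: [0.4504, 0.2149, 0.1441]
orientation: [[-0.854, 0.521, -0.0], [0.521, 0.854, 0.0], [0.0, 0.0, -1.0]]
force: [-0.6, -0.0, -0.3]
gripper_width: 0.0853
row [138.2  37.6   4.1] [ 0.    -0.    -0.647] | tcp [0.4504 0.2149 0.1441] q [ 0.18 -0.21 -0.36  1.42  0.    0.73] w 0.0853 F [-0.6 -0.  -0.3] t 8.0833
```

```bash
python3 -m inch '[[28,8,1,0,0,-0.12,0],[56,15,2,0,0,-0.24,0],[84,22,3,0,0,-0.36,0],[112,30,4,0,0,-0.48,0],[138,37,4,0,0,-0.6,0]]'
python3 -m inch '[[0,0,0,0,0,-0.04,0],[0,0,0,0,0,-0.04,0],[0,0,0,0,0,-0.04,0],[0,0,0,0,0,-0.04,0]]'
python3 - <<'E'
from h import *
go(.352,.319,.03,95.7)
a,d=snap('wrist','w6');hsv=cv2.cvtColor(a,cv2.COLOR_BGR2HSV)
for nm,lo,hi in [('orange',(8,150,60),(20,255,255)),('yellow',(22,150,60),(35,255,255))]:
  n,l,s,c=cv2.connectedComponentsWithStats(cv2.inRange(hsv,lo,hi))
  i=1+np.argmax(s[1:,4]);b=cv2.boxPoints(cv2.minAreaRect(np.argwhere(l==i)[:,::-1].astype(np.float32)))
  print(nm,s[i],b.round(0).tolist(),wpix(*c[i],.025).round(4))
E
```

```text
time_s: 8.5
tcp_pos: [0.3522, 0.319, 0.14]
orientation: [[-0.999, -0.052, -0.0], [-0.052, 0.999, 0.0], [0.0, 0.0, -1.0]]
force: [-0.4, 0.3, -0.6]
gripper_width: 0.0852
time_s: 8.83
tcp_pos: [0.3542, 0.3174, 0.1401]
orientation: [[-0.997, -0.083, -0.0], [-0.083, 0.997, -0.0], [0.0, -0.0, -1.0]]
force: [0.5, 1.0, 1.0]
gripper_width: 0.0854
row [  2.1   1.8 110.1] [-0.    -0.    -0.016] | tcp [0.3542 0.3174 0.1401] q [ 0.45 -0.28 -0.43  1.42 -0.    0.37] w 0.0854 F [0.5 1.  1. ] t 8.8333
orange [ 259  169   45  131 3681] [[258.0, 170.0], [302.0, 168.0], [306.0, 298.0], [263.0, 300.0]] [0.3965 0.3249 0.025 ]
yellow [ 262  174   39   42 1517] [[261.0, 176.0], [300.0, 174.0], [302.0, 214.0], [263.0, 215.0]] [0.349  0.3191 0.025 ]
```

View pics/w6.png

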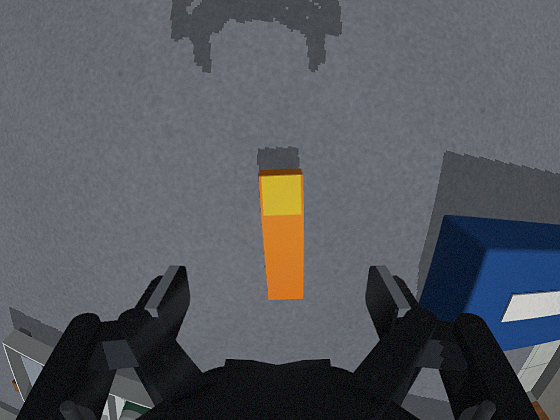

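Picture 9: the wedge has its pad at (281,194) and nose at (287,299). I compute the axis from these.

```bash
python3 - <<'E'
from h import *
p=wpix(281,194.5,.025);n=wpix(286.5,299,.003);v=n-p
y=np.degrees(np.arctan2(v[1],v[0]));print(p,n,np.linalg.norm(v[:2]),y)
go(p[0],p[1],.004,90+y)
E
```

```text
[0.3491444  0.31881865 0.025     ] [0.46671091 0.33515257 0.003     ] 0.11869574712329 7.9096682610003555
row [  5.1   2.1 136.1] [-0.    -0.    -0.055] | tcp [0.3544 0.3172 0.1401] q [ 0.45 -0.28 -0.43  1.42 -0.    0.37] w 0.0856 F [ 0.3  0.9 -0.6] t 8.8833
```

```bash
python3 -m inch '[[5,2,35,0,0,-0.045,0],[5,2,70,0,0,-0.045,0],[5,2,105,0,0,-0.045,0],[5,2,128,0,0,-0.045,0],[5,2,135,0,0,-0.045,0]]'
python3 -m inch '[[0,0,0,0,0,0,0.2],[0,0,0,0,0,0,0.3],[0,0,0,0,0,0,0.4],[0,0,0,0,0,0,0.5]]'
python3 -c "
from h import *
go(.3491,.3188,.004,97)"
```

```text
time_s: 9.3
tcp_pos: [0.3467, 0.3172, 0.001]
orientation: [[-0.992, -0.128, -0.005], [-0.128, 0.992, -0.003], [0.006, -0.002, -1.0]]
force: [-0.5, -0.3, -0.0]
gripper_width: 0.0855
time_s: 9.63
tcp_pos: [0.3504, 0.3196, 0.0071]
orientation: [[-0.992, -0.129, 0.003], [-0.129, 0.992, 0.001], [-0.003, 0.001, -1.0]]
force: [-0.3, -0.8, 0.6]
gripper_width: 0.043
row [ 1.4 -0.6  3.1] [0.001 0.003 0.008] | tcp [0.3504 0.3196 0.0071] q [ 0.46 -0.2  -0.61  1.16 -0.    0.33] w 0.043 F [-0.3 -0.8  0.6] t 9.6333
```

```bash
python3 -m inch '[[1,-0.5,1.5,0,0,0,0.5],[1,-0.5,1.5,0,0,0,0.5],[1,-0.5,1.5,0,0,0,0.6],[1,-0.5,1.5,0,0,0,0.8],[1,-0.5,1.5,0,0,0,1]]'
python3 -m inch '[[0,0,0,0,0,0,1],[0,0,0,0,0,0,1],[0,0,0,0,0,0,1],[0,0,0,0,0,0,1]]'
python3 -c "
from h import *
go(.3491,.3188,.004,97)"
```

```text
time_s: 10.05
tcp_pos: [0.3484, 0.3187, 0.0044]
orientation: [[-0.992, -0.13, 0.001], [-0.13, 0.992, 0.0], [-0.001, 0.0, -1.0]]
force: [-1.4, 0.2, 6.3]
gripper_width: 0.0346
time_s: 10.38
tcp_pos: [0.3484, 0.3187, 0.0044]
orientation: [[-0.992, -0.13, 0.001], [-0.13, 0.992, 0.0], [-0.001, 0.0, -1.0]]
force: [-1.2, -0.9, 4.9]
gripper_width: 0.0346
row [-0.7  0.   0.4] [0.    0.001 0.008] | tcp [0.3484 0.3187 0.0044] q [ 0.46 -0.21 -0.62  1.16 -0.    0.33] w 0.0346 F [-1.2 -0.9  4.9] t 10.3833
```

The wedge is gripped (width 34.6 mm). I lift it 5 mm and carry it to the front of the caddy, nose short of the edge.

```bash
python3 -c "
from h import *
go(.470,.095,.0094,79.5)"
python3 -m inch '[[0,0,-5,0,0,0,1],[-10,-20,-5,0,0,0.05,1],[-25,-50,-5,0,0,0.12,1],[-40,-80,-5,0,0,0.18,1],[-55,-110,-5,0,0,0.24,1]]'
python3 -c "
from h import *
go(.470,.095,.0094,79.5)"
```

```text
row [ -91.5 -237.6   -5. ] [0.    0.001 0.314] | tcp [0.3484 0.3187 0.0044] q [ 0.46 -0.21 -0.62  1.16 -0.    0.33] w 0.0346 F [-1.2 -0.9  4.9] t 10.3833
time_s: 10.8
tcp_pos: [0.4172, 0.2154, 0.0089]
orientation: [[-0.994, 0.111, 0.0], [0.111, 0.994, -0.0], [-0.0, -0.0, -1.0]]
force: [0.8, 0.1, -0.9]
gripper_width: 0.0344
row [ -65.9 -113.8   -0.5] [-0.     0.     0.072] | tcp [0.4172 0.2154 0.0089] q [ 0.2  -0.22 -0.62  1.17 -0.    0.31] w 0.0344 F [ 0.8  0.1 -0.9] t 10.8
```

```bash
python3 -m inch '[[-15,-28,0,0,0,0.02,1],[-30,-56,0,0,0,0.04,1],[-46,-84,0,0,0,0.07,1],[-64,-112,0,0,0,0.07,1],[-64,-112,0,0,0,0.07,1]]'
python3 -m inch '[[0,0,0,0,0,0,1],[0,0,0,0,0,0,1],[0,0,0,0,0,0,1],[0,0,0,0,0,0,1]]'
python3 - <<'E'
from h import *
go(.470,.095,.0044,79.5)
a,_=snap('wrist','w7');t,_=snap('top','t7')
cv2.imwrite('pics/c7.png',np.hstack([cv2.resize(a,(448,336)),cv2.resize(t[100:310,150:340],(304,336),interpolation=cv2.INTER_CUBIC)]))
E
```

```text
time_s: 11.22
tcp_pos: [0.4707, 0.0937, 0.0094]
orientation: [[-0.983, 0.183, 0.002], [0.183, 0.983, -0.002], [-0.003, -0.001, -1.0]]
force: [0.6, 0.3, -0.5]
gripper_width: 0.0347
time_s: 11.55
tcp_pos: [0.4676, 0.099, 0.0085]
orientation: [[-0.984, 0.177, -0.0], [0.177, 0.984, 0.0], [0.0, -0.0, -1.0]]
force: [-0.6, 0.1, 0.1]
gripper_width: 0.0349
row [-3.1 -3.5  4.1] [-0.    -0.     0.005] | tcp [0.4676 0.099  0.0085] q [-0.07 -0.19 -0.6   1.16 -0.    0.11] w 0.0349 F [-0.6  0.1  0.1] t 11.55
```

View pics/c7.png

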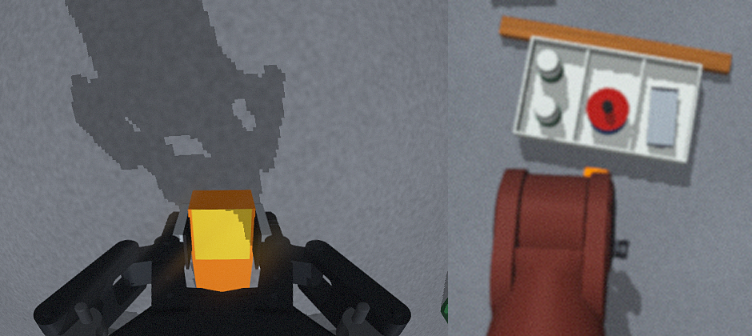

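Picture 10: the wedge is held squarely. In the top panel its nose at (596,170) lies on the caddy's centre line; the edge middle is at (601,147). I lower it and push the first 50 mm.

```bash
cat > chk.py <<'E'
from h import *
import sys
go(.5,.08,.0044,79.5)
D=np.mean([camera('top')[1] for _ in range(4)],0); a,_=camera('top')
# fit the plane of white wall tops/floor: sample heights over caddy walls
h,w=D.shape;c=calibration('top');K=np.array(c['camera_matrix']);R=cv2.Rodrigues(np.array(c['rvec'],float))[0];t=np.array(c['tvec'],float).ravel()
v,u=np.mgrid[105:205,180:315];X=np.linalg.inv(K)@np.vstack([u.ravel(),v.ravel(),np.ones(u.size)])*D[105:205,180:315].ravel();W=((X-t[:,None]).T@R)
ax=np.array([.983,-.182]);F=np.array([.608,.0698]);r=W[:,:2]-F;s=r@ax;l=r@np.array([.182,.983])
col=a[105:205,180:315].reshape(-1,3).astype(int);wh=(col.min(1)>110)
m=wh&(s>.01)&(s<.14)&(abs(l)<.12)&(W[:,2]<.03)&(W[:,2]>.005)&(abs(l)<.04)
for _ in range(3):
    co=np.linalg.lstsq(np.c_[s[m],l[m],np.ones(m.sum())],W[m,2],rcond=None)[0]; e=W[:,2]-np.c_[s,l,np.ones(len(s))]@co; m=m&(abs(e)<.003)
print('floor plane: slope',co.round(4),'front z',co[2].round(4),'back z',(co[2]+.15*co[0]).round(4),m.sum(),'lift by slope mm',(-co[0]*138).round(2))
E
python3 chk.py
python3 -m inch '[[0,0,4,0,0,0,1],[-10,0,4,0,0,0,1],[-25,0,4,0,0,0,1],[-40,0,4,0,0,0,1],[-50,0,4,0,0,0,1]]'
python3 -m inch '[[0,0,0,0,0,0,1],[0,0,0,0,0,0,1],[0,0,0,0,0,0,1],[0,0,0,0,0,0,1]]'
python3 chk.py
```

```text
row [-35.  -12.9   4.2] [-0.    -0.     0.005] | tcp [0.4678 0.0989 0.0086] q [-0.07 -0.19 -0.6   1.16 -0.    0.11] w 0.0348 F [ 0.2  0.2 -0.1] t 11.65
floor plane: slope [0.0008 0.0027 0.0129] front z 0.0129 back z 0.013 990 lift by slope mm -0.11
time_s: 12.32
tcp_pos: [0.5186, 0.0889, 0.0046]
orientation: [[-0.984, 0.179, 0.001], [0.179, 0.984, -0.0], [-0.001, -0.0, -1.0]]
force: [0.1, 0.6, -0.7]
gripper_width: 0.0347
time_s: 12.65
tcp_pos: [0.5168, 0.0893, 0.0046]
orientation: [[-0.984, 0.179, -0.0], [0.179, 0.984, -0.0], [0.0, -0.0, -1.0]]
force: [1.0, -0.3, -0.5]
gripper_width: 0.0348
row [ 14.9 -12.1   0.2] [-0.    -0.     0.004] | tcp [0.5168 0.0893 0.0046] q [-0.08 -0.03 -0.46  1.14 -0.    0.1 ] w 0.0348 F [ 1.  -0.3 -0.5] t 12.65
floor plane: slope [-0.0021  0.0006  0.013 ] front z 0.013 back z 0.0127 736 lift by slope mm 0.29
```

Floor-plane fit from depth works well (0.013 m, slope ~0). Continue gradually.

```bash
python3 -m inch '[[-4,0,0.3,0,0,0,1],[-8,0,0.3,0,0,0,1],[-12,0,0.3,0,0,0,1],[-12,0,0.3,0,0,0,1],[-12,0,0.3,0,0,0,1]]'
python3 chk.py
python3 -m inch '[[-3,0,0,0,0,0,1],[-6,0,0,0,0,0,1],[-9,0,0,0,0,0,1],[-9,0,0,0,0,0,1],[-9,0,0,0,0,0,1]]'
python3 chk.py
```

```text
time_s: 13.32
tcp_pos: [0.5292, 0.0871, 0.0044]
orientation: [[-0.984, 0.179, -0.001], [0.179, 0.984, 0.0], [0.001, 0.0, -1.0]]
force: [-3.8, 0.2, 4.7]
gripper_width: 0.0348
row [ 27.5 -12.2  -0. ] [ 0.    -0.001  0.004] | tcp [0.5292 0.0871 0.0044] q [-0.08  0.   -0.42  1.14  0.    0.1 ] w 0.0348 F [-3.8  0.2  4.7] t 13.3167
floor plane: slope [-0.0028  0.0001  0.0133] front z 0.0133 back z 0.0129 658 lift by slope mm 0.38
time_s: 13.98
tcp_pos: [0.5374, 0.0856, 0.0044]
orientation: [[-0.984, 0.179, -0.001], [0.179, 0.984, 0.0], [0.001, 0.0, -1.0]]
force: [-6.6, 1.2, 8.9]
gripper_width: 0.0347
row [ 35.8 -12.2   0. ] [-0.    -0.001  0.004] | tcp [0.5374 0.0856 0.0044] q [-0.08  0.03 -0.4   1.14  0.    0.1 ] w 0.0347 F [-6.6  1.2  8.9] t 13.9833
floor plane: slope [-0.0179  0.0057  0.0154] front z 0.0154 back z 0.0127 604 lift by slope mm 2.48
```

```bash
python3 -m inch '[[-3,0,0,0,0,0,1],[-6,0,0,0,0,0,1],[-9,0,0,0,0,0,1],[-9,0,0,0,0,0,1],[-9,0,0,0,0,0,1]]'
python3 chk.py
python3 -m inch '[[-2,0,0,0,0,0,1],[-5,0,0,0,0,0,1],[-5,0,0,0,0,0,1],[-5,0,0,0,0,0,1],[-5,0,0,0,0,0,1]]'
python3 chk.py
```

```text
time_s: 14.65
tcp_pos: [0.5462, 0.084, 0.0043]
orientation: [[-0.984, 0.179, -0.001], [0.179, 0.984, 0.0], [0.001, -0.0, -1.0]]
force: [-7.4, 1.3, 8.1]
gripper_width: 0.0345
row [ 44.8 -12.2   0. ] [-0.    -0.001  0.004] | tcp [0.5462 0.084  0.0043] q [-0.08  0.05 -0.37  1.15  0.    0.1 ] w 0.0345 F [-7.4  1.3  8.1] t 14.65
floor plane: slope [-0.0302  0.0046  0.0174] front z 0.0174 back z 0.0128 564 lift by slope mm 4.17
time_s: 15.32
tcp_pos: [0.5511, 0.0831, 0.0044]
orientation: [[-0.984, 0.179, -0.001], [0.179, 0.984, 0.0], [0.001, 0.0, -1.0]]
force: [-7.6, 1.3, 8.0]
gripper_width: 0.0349
row [ 49.7 -12.2   0. ] [ 0.    -0.001  0.004] | tcp [0.5511 0.0831 0.0044] q [-0.09  0.07 -0.36  1.15  0.    0.09] w 0.0349 F [-7.6  1.3  8. ] t 15.3167
floor plane: slope [-0.037   0.0026  0.0184] front z 0.0184 back z 0.0128 551 lift by slope mm 5.1
```

The front edge is up about 5.2 mm, so the feet are up about 4.8 mm. I take a last look.

```bash
python3 -m inch '[[0,0,0,0,0,0,1],[0,0,0,0,0,0,1],[0,0,0,0,0,0,1],[0,0,0,0,0,0,1],[0,0,0,0,0,0,1]]'
python3 chk.py; python3 - <<'E'
from h import *
b,_=snap('scene','s9');t,_=snap('top','t9')
cv2.imwrite('pics/c9.png',np.hstack([cv2.resize(b[170:350,120:400],(560,360),interpolation=cv2.INTER_CUBIC),cv2.resize(t[100:310,190:330],(240,360),interpolation=cv2.INTER_CUBIC)]))
E
```

```text
time_s: 15.98
tcp_pos: [0.5511, 0.0831, 0.0043]
orientation: [[-0.984, 0.179, -0.001], [0.179, 0.984, 0.0], [0.001, 0.0, -1.0]]
force: [-7.6, 0.5, 7.5]
gripper_width: 0.0348
row [ 49.7 -12.2   0. ] [ 0.    -0.001  0.004] | tcp [0.5511 0.0831 0.0043] q [-0.09  0.07 -0.36  1.15  0.    0.09] w 0.0348 F [-7.6  0.5  7.5] t 15.9833
floor plane: slope [-0.0425  0.0051  0.019 ] front z 0.019 back z 0.0127 552 lift by slope mm 5.86
```

View pics/c9.png

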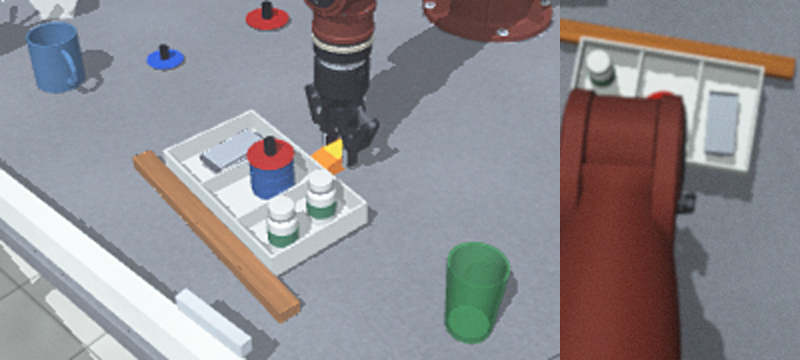

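Picture 11: the lid is on the tin at (270,153), the wedge is under the front and held at (330,155), and the bottles, splitter, mug and glass are in place. I hand in.

```bash
python3 -c "
from station import job
print(job.close_job())"
```

```text
the job is handed in; nothing more can be done
None
```

The job is handed in: the small red lid sits released on the top tin, and the gripper still holds the wedge under the middle of the caddy's front edge. It took about 16 s of the 61 s allowed.

- **Lid:** just after I let go, depth put the disc top at 0.069 m (expected 0.070 m) and tilted less than 0.003 rad. After the lift I checked it only by eye in the last picture, where it was still on the tin.
- **Lift:** two estimates from the last depth reading put the front edge about 6 mm up, so both front feet are roughly 5 to 5.5 mm clear. The back of the floor stayed at its starting height.
- **Wedge:** it is held at a grip width of 34.8 mm, at the same height as when I gripped it flat on the sill. The arm reads about 7.5 N both along the push and upward.
- **Surroundings:** the last picture shows the bottles, splitter, mug and glass standing and in place by eye.

**Checks that disagreed:**
- The top and wrist cameras differed by about 4 to 9 mm in x on the tin position. I used the wrist camera's lid-to-tin offset, and the lid touched at exactly the seated height.
- The last two lift estimates differed by about 0.8 mm (5.1 and 5.9 mm) with the arm still. Both are well inside the 2 to 10 mm band.

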